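# Find the watercolour tin that rattles and hold it out

## Robot

A 6-joint arm with a two-finger parallel gripper is mounted at the origin on a cart in front of the work surface, level with it; the furniture and walls round the work are solid. World frame = base frame: x ahead of the robot, y to its left, z up, the work surface at z = 0. Lengths are in mm, angles in degrees, forces in N, time in s.
With the tool pointing down it reaches from about 350 to 850 mm from the base axis. Payload 8.1 kg.
Tool frame: the origin (TCP) lies at the very end of the fingers, on their centre line; the grasp point (between the pads) lies 19 mm behind it (r.grasp_offset is the distance from the TCP to the grasp point, in mm); z points along the fingers, y is the line along which they close (so a half turn about z gives the same grasp; the last joint's range is limited). The gripper opens to 85 mm and grips with 20 to 120 N. Pads are 22 mm wide; open, the fingers measure 114 mm over their backs; the gripper's body (76 mm by 85 mm) begins 54 mm behind the grasp point. The pads swing forward as they close: fully open they stand 13 mm farther back than shut.
Start: joints at [69.305, 7.471, 85.268, -0, 87.261, -4.893], TCP at [163.368, 577.335, 231.292] pointing down, gripper open.
Joint ranges: [-169.43, 169.43], [-51.17, 129.36], [1.28, 143.12], [-76.62, 256.62], [0, 156.53], [-152.29, 152.29]. Speed limits (degrees/s): [136.94, 136.94, 159.86, 180, 180, 180].

## Interface

Orientations are given as [roll, pitch, yaw] about the fixed x, y, z axes, in that order (R = Rz(yaw) Ry(pitch) Rx(roll)).
In Python, from bench import r gives the robot as it stands.
- The arm moves only by the tool carry_out, never from a script. Its argument "commands" is a list of rows, each an object with "jaw": the finger opening in m, from 0 to 0.0854; "translation": the shift along the tool's x, y, z in m, a list of three; "spin": the turn about the tool's z in rad. A call has exactly 8 rows; each row shifts and turns the commanded pose from where the row before left it, along the tool's axes as they then stand; what a row does not reach is not made up. A row lasts 1/12 s, in which the tool goes at most 41.7 mm and 7.16 degrees, less where a joint would pass 70% of its speed; a pose out of reach is approached as far as the arm can. A call is refused whole if a number of a shift passes 0.0417 or a number of a turn 0.125, either way. A call with a gripper value outside its range is refused whole. The fingers move at their own pace and stop on an object; "squeeze" is the grip in N (left out, the last holds). Time passes only in rows, so rows that do not move let the fingers close, or fill a call up. It gives the time, the measured TCP pose, the force, the opening and the grip force at its end, in the units of the state.
- r.sense(): the state, without advancing time (a new reading comes with each control period).
- r.snapshot(name): name is "side" or "top"; returns a dict with "pixels" (420x560x3 uint8, blue, green, red), "K" (3x3 intrinsics, pixels), "extrinsics" (4x4, takes a point from camera to world coordinates). Camera axes: x right, y down, z forward; pixel columns grow to the right and rows downward; lengths in mm; the calibration is good to about 2 mm. A picture is of the moment at which its call begins. There is no depth.
- r.hand_in(): hands the job in; it is judged then, once.
Trained networks look in a picture, given as the dict that the camera call returned (one of the last four; its "shot" number tells which), for a name from the list of things; names that differ only in an ending like _2 or _b are one class to them, and where a whole thing is asked for, a point or a joint stands for the part that bears it (a point fixed in the world has none). Each returns a list of dicts, best first, with "score" (0 to 1); they miss things now and then, are a little off and sometimes report something else, mostly with a low value. They report only what shows in the picture. A call takes as long as a camera call.
- r.spot_in(picture, target): "xy" ([column, row] in pixels, amid what is visible of it).
- r.regions_of(picture, target): "pixels" (420x560 bool, what is visible of it) and "xy" ([column, row] in pixels, amid what is visible of it).
- r.landmark_of(picture, target): "xy" ([column, row] in pixels: a listed point, or the origin of a listed thing).
The state is a dict: "time": time; "joint_pos": joint angles; "qd": joint speeds; "joint_efforts": joint torques, N m; "tool_pos": TCP position; "tcp_rot": TCP orientation; "ft_force": force on the tool from outside, world axes, zero at the start; "wrist_torque": the same for the moment, N m; "finger_gap": finger opening in mm; "grip_force": force on a finger pad.
Only numpy, scipy, OpenCV 4.12 (cv2) and the standard library are available. Lean on these libraries where they do the work, as an engineer would, in place of code of your own. Each camera call takes 0.05 s, during which the arm holds its last target. There are 200 camera calls.

## Task

My brass paperweight is loose in one of the three closed watercolour tins that stand on edge in the wooden dowel rack. Go through them from left to right: lift each one clear out of the rack, shake it briskly to and fro along its length, end to end, in the air to feel whether it rattles, and stand it back fully down in its own slot before you take the next (the last may stay in your grip if it is the one). Finish holding the one that rattles, upright and still, out on the far side of the rack and 20 cm above the table, for me to take; do not let go of it, have the two quiet ones standing in the rack, and leave the jar, eraser and paint pot where they are.

Things in the scene. Friction and masses are not known exactly. Their poses are not given: they have to be found in the camera images.
- rack: light wooden rack, fixed, 132 mm (x) by 172 mm (y), board top 16 mm above the table; three slots 58 mm apart along y, each between two pairs of 8 mm round-tipped dowels, 54 mm high, 45 mm before and behind the slot's middle. No dowel within 40 mm of that middle: fingers fit down there. Origin: underside centre; x away from the robot along the slots, y left, z up
- slot_left (a point): the left slot of the rack (seen from the robot): the point on the board, 16 mm above the table, where the middle of a seated tin's lower edge rests. x along the slot, away from the robot; y to the left; z up. Free width between its dowels 20 mm, so 1 to 2 mm either side of a tin
- slot_middle (a point): the middle slot of the rack (seen from the robot): the point on the board, 16 mm above the table, where the middle of a seated tin's lower edge rests. x along the slot, away from the robot; y to the left; z up. Free width between its dowels 20 mm, so 1 to 2 mm either side of a tin
- slot_right (a point): as slot_left, for the right slot. Beyond and to the right of it a fixed upright wooden disc about 0.25 m high stands on a foot that begins at about x = 0.57 m, y = -0.23 m in the base frame: keep the hand clear of it, shake rather toward the robot and hold the tin out straight ahead or a little left
- tin_a: closed black watercolour tin, 129 mm long, 63 mm high as it stands, 16 to 18 mm thick, 0.32 to 0.38 kg, on its long hinge edge in a slot. The three look alike; which one rattles is drawn anew, weight is no clue. Origin: middle of the lower edge; x along it (at first away from the robot), z up
- tin_b: another of the three tins that look alike, as tin_a; same frame
- tin_c: another of the three tins that look alike, as tin_a; same frame
- tin_a_mid (a point): centre of tin_a, 31.5 mm above its lower edge; grip it across its thickness here or up to 15 mm higher. In the rattling tin a round 145 g brass weight, 48 mm across, runs loose, 34 mm either way along the tin; the quiet tins are packed tight with as much weight
- tin_b_mid (a point): centre of tin_b, 31.5 mm above its lower edge. How the rattle is felt: swung along its length and tipped end down by 0.15 rad or more, the loose weight runs to the low end within half a second. The smoothed force sense shows it best as moment: between tipped one way and the other it differs by about 0.1 N m from a quiet tin
- tin_c_mid (a point): centre of tin_c, 31.5 mm above its lower edge. The moment of a tipped hand and tin itself grows with the tip and is alike for all three tins within 0.03 N m at 0.15 rad either way; the shifted weight works against the hand's own tipping moment, so the rattling tin shows the smallest change
- rinse_jar: glass jar, 67 mm across, 100 mm high, bystander; origin under its middle
- eraser: eraser, 23 x 45 x 14 mm, bystander; origin under its middle
- paint_pot: small open white pot, 47 mm across, 36 mm high, bystander; origin under its middle

How it is judged (in metres and radians):
On the way, in this order (a step that is already met when the one before it is completed fails the run):
1. the tin from the left slot is swung briskly sideways or turned briskly in the air, the other two standing in their slots (((height (world z) of tin_a above 0.07 m and ((linear speed of tin_a above 0.2 m/s and horizontal distance between tin_a and slot_left above 0.012 m) or angular speed of tin_a above 1.2 rad/s) and distance between any of tin_b, tin_c and slot_middle below 0.02 m and distance between any of tin_b, tin_c and slot_right below 0.02 m) or (height (world z) of tin_b above 0.07 m and ((linear speed of tin_b above 0.2 m/s and horizontal distance between tin_b and slot_left above 0.012 m) or angular speed of tin_b above 1.2 rad/s) and distance between any of tin_a, tin_c and slot_middle below 0.02 m and distance between any of tin_a, tin_c and slot_right below 0.02 m) or (height (world z) of tin_c above 0.07 m and ((linear speed of tin_c above 0.2 m/s and horizontal distance between tin_c and slot_left above 0.012 m) or angular speed of tin_c above 1.2 rad/s) and distance between any of tin_a, tin_b and slot_middle below 0.02 m and distance between any of tin_a, tin_b and slot_right below 0.02 m))).
2. it comes to the end of the stroke (linear speed of each of tin_a, tin_b, tin_c below 0.1 m/s and angular speed of each of tin_a, tin_b, tin_c below 0.8 rad/s).
3. and is swung briskly again, still in the air (((height (world z) of tin_a above 0.07 m and (linear speed of tin_a above 0.2 m/s or angular speed of tin_a above 1.2 rad/s) and distance between any of tin_b, tin_c and slot_middle below 0.02 m and distance between any of tin_b, tin_c and slot_right below 0.02 m) or (height (world z) of tin_b above 0.07 m and (linear speed of tin_b above 0.2 m/s or angular speed of tin_b above 1.2 rad/s) and distance between any of tin_a, tin_c and slot_middle below 0.02 m and distance between any of tin_a, tin_c and slot_right below 0.02 m) or (height (world z) of tin_c above 0.07 m and (linear speed of tin_c above 0.2 m/s or angular speed of tin_c above 1.2 rad/s) and distance between any of tin_a, tin_b and slot_middle below 0.02 m and distance between any of tin_a, tin_b and slot_right below 0.02 m))).
4. the tin from the middle slot is swung briskly sideways or turned briskly in the air, the other two standing in their slots (((height (world z) of tin_a above 0.07 m and ((linear speed of tin_a above 0.2 m/s and horizontal distance between tin_a and slot_middle above 0.012 m) or angular speed of tin_a above 1.2 rad/s) and distance between any of tin_b, tin_c and slot_left below 0.02 m and distance between any of tin_b, tin_c and slot_right below 0.02 m) or (height (world z) of tin_b above 0.07 m and ((linear speed of tin_b above 0.2 m/s and horizontal distance between tin_b and slot_middle above 0.012 m) or angular speed of tin_b above 1.2 rad/s) and distance between any of tin_a, tin_c and slot_left below 0.02 m and distance between any of tin_a, tin_c and slot_right below 0.02 m) or (height (world z) of tin_c above 0.07 m and ((linear speed of tin_c above 0.2 m/s and horizontal distance between tin_c and slot_middle above 0.012 m) or angular speed of tin_c above 1.2 rad/s) and distance between any of tin_a, tin_b and slot_left below 0.02 m and distance between any of tin_a, tin_b and slot_right below 0.02 m))).
5. it comes to the end of the stroke (all of step 2).
6. and is swung briskly again, still in the air (((height (world z) of tin_a above 0.07 m and (linear speed of tin_a above 0.2 m/s or angular speed of tin_a above 1.2 rad/s) and distance between any of tin_b, tin_c and slot_left below 0.02 m and distance between any of tin_b, tin_c and slot_right below 0.02 m) or (height (world z) of tin_b above 0.07 m and (linear speed of tin_b above 0.2 m/s or angular speed of tin_b above 1.2 rad/s) and distance between any of tin_a, tin_c and slot_left below 0.02 m and distance between any of tin_a, tin_c and slot_right below 0.02 m) or (height (world z) of tin_c above 0.07 m and (linear speed of tin_c above 0.2 m/s or angular speed of tin_c above 1.2 rad/s) and distance between any of tin_a, tin_b and slot_left below 0.02 m and distance between any of tin_a, tin_b and slot_right below 0.02 m))).
7. the tin from the right slot is swung briskly sideways or turned briskly in the air, the other two standing in their slots (((height (world z) of tin_a above 0.07 m and ((linear speed of tin_a above 0.2 m/s and horizontal distance between tin_a and slot_right above 0.012 m) or angular speed of tin_a above 1.2 rad/s) and distance between any of tin_b, tin_c and slot_left below 0.02 m and distance between any of tin_b, tin_c and slot_middle below 0.02 m) or (height (world z) of tin_b above 0.07 m and ((linear speed of tin_b above 0.2 m/s and horizontal distance between tin_b and slot_right above 0.012 m) or angular speed of tin_b above 1.2 rad/s) and distance between any of tin_a, tin_c and slot_left below 0.02 m and distance between any of tin_a, tin_c and slot_middle below 0.02 m) or (height (world z) of tin_c above 0.07 m and ((linear speed of tin_c above 0.2 m/s and horizontal distance between tin_c and slot_right above 0.012 m) or angular speed of tin_c above 1.2 rad/s) and distance between any of tin_a, tin_b and slot_left below 0.02 m and distance between any of tin_a, tin_b and slot_middle below 0.02 m))).
8. it comes to the end of the stroke (all of step 5).
9. and is swung briskly again, still in the air (((height (world z) of tin_a above 0.07 m and (linear speed of tin_a above 0.2 m/s or angular speed of tin_a above 1.2 rad/s) and distance between any of tin_b, tin_c and slot_left below 0.02 m and distance between any of tin_b, tin_c and slot_middle below 0.02 m) or (height (world z) of tin_b above 0.07 m and (linear speed of tin_b above 0.2 m/s or angular speed of tin_b above 1.2 rad/s) and distance between any of tin_a, tin_c and slot_left below 0.02 m and distance between any of tin_a, tin_c and slot_middle below 0.02 m) or (height (world z) of tin_c above 0.07 m and (linear speed of tin_c above 0.2 m/s or angular speed of tin_c above 1.2 rad/s) and distance between any of tin_a, tin_b and slot_left below 0.02 m and distance between any of tin_a, tin_b and slot_middle below 0.02 m))).
At the end, for the whole second after the job is handed in: Rattling tin gripped, still, upright within 20 degrees, off the rack, its middle 80 mm or more beyond the rack's middle along the slots, within 150 mm sideways, 150 mm or more above the table; quiet tins untouched in slots, within 20 mm along, down within 6 mm, upright within 11 degrees ((((x of weight_g in the frame of tin_a between -0.07 and 0.07 m and y of weight_g in the frame of tin_a between -0.02 and 0.02 m and z of weight_g in the frame of tin_a between -0.01 and 0.075 m) and (x of tin_a_mid in the frame of rack above 0.08 m and y of tin_a_mid in the frame of rack between -0.15 and 0.15 m and height (world z) of tin_a_mid above 0.15 m and angle between tin_a's own z axis and vertical below 0.35 rad and linear speed of tin_a below 0.05 m/s and contact force between the fingers and tin_a above 2 N and contact force between tin_a and rack below 0.1 N) and (((horizontal distance between tin_b and slot_left below 0.02 m and z of tin_b in the frame of slot_left below 0.006 m and angle between tin_b's own z axis and vertical below 0.2 rad) or (horizontal distance between tin_b and slot_middle below 0.02 m and z of tin_b in the frame of slot_middle below 0.006 m and angle between tin_b's own z axis and vertical below 0.2 rad) or (horizontal distance between tin_b and slot_right below 0.02 m and z of tin_b in the frame of slot_right below 0.006 m and angle between tin_b's own z axis and vertical below 0.2 rad)) and linear speed of tin_b below 0.05 m/s and contact force between the fingers and tin_b below 0.1 N) and (((horizontal distance between tin_c and slot_left below 0.02 m and z of tin_c in the frame of slot_left below 0.006 m and angle between tin_c's own z axis and vertical below 0.2 rad) or (horizontal distance between tin_c and slot_middle below 0.02 m and z of tin_c in the frame of slot_middle below 0.006 m and angle between tin_c's own z axis and vertical below 0.2 rad) or (horizontal distance between tin_c and slot_right below 0.02 m and z of tin_c in the frame of slot_right below 0.006 m and angle between tin_c's own z axis and vertical below 0.2 rad)) and linear speed of tin_c below 0.05 m/s and contact force between the fingers and tin_c below 0.1 N)) or ((x of weight_g in the frame of tin_b between -0.07 and 0.07 m and y of weight_g in the frame of tin_b between -0.02 and 0.02 m and z of weight_g in the frame of tin_b between -0.01 and 0.075 m) and (x of tin_b_mid in the frame of rack above 0.08 m and y of tin_b_mid in the frame of rack between -0.15 and 0.15 m and height (world z) of tin_b_mid above 0.15 m and angle between tin_b's own z axis and vertical below 0.35 rad and linear speed of tin_b below 0.05 m/s and contact force between the fingers and tin_b above 2 N and contact force between tin_b and rack below 0.1 N) and (((horizontal distance between tin_a and slot_left below 0.02 m and z of tin_a in the frame of slot_left below 0.006 m and angle between tin_a's own z axis and vertical below 0.2 rad) or (horizontal distance between tin_a and slot_middle below 0.02 m and z of tin_a in the frame of slot_middle below 0.006 m and angle between tin_a's own z axis and vertical below 0.2 rad) or (horizontal distance between tin_a and slot_right below 0.02 m and z of tin_a in the frame of slot_right below 0.006 m and angle between tin_a's own z axis and vertical below 0.2 rad)) and linear speed of tin_a below 0.05 m/s and contact force between the fingers and tin_a below 0.1 N) and (((horizontal distance between tin_c and slot_left below 0.02 m and z of tin_c in the frame of slot_left below 0.006 m and angle between tin_c's own z axis and vertical below 0.2 rad) or (horizontal distance between tin_c and slot_middle below 0.02 m and z of tin_c in the frame of slot_middle below 0.006 m and angle between tin_c's own z axis and vertical below 0.2 rad) or (horizontal distance between tin_c and slot_right below 0.02 m and z of tin_c in the frame of slot_right below 0.006 m and angle between tin_c's own z axis and vertical below 0.2 rad)) and linear speed of tin_c below 0.05 m/s and contact force between the fingers and tin_c below 0.1 N)) or ((x of weight_g in the frame of tin_c between -0.07 and 0.07 m and y of weight_g in the frame of tin_c between -0.02 and 0.02 m and z of weight_g in the frame of tin_c between -0.01 and 0.075 m) and (x of tin_c_mid in the frame of rack above 0.08 m and y of tin_c_mid in the frame of rack between -0.15 and 0.15 m and height (world z) of tin_c_mid above 0.15 m and angle between tin_c's own z axis and vertical below 0.35 rad and linear speed of tin_c below 0.05 m/s and contact force between the fingers and tin_c above 2 N and contact force between tin_c and rack below 0.1 N) and (((horizontal distance between tin_a and slot_left below 0.02 m and z of tin_a in the frame of slot_left below 0.006 m and angle between tin_a's own z axis and vertical below 0.2 rad) or (horizontal distance between tin_a and slot_middle below 0.02 m and z of tin_a in the frame of slot_middle below 0.006 m and angle between tin_a's own z axis and vertical below 0.2 rad) or (horizontal distance between tin_a and slot_right below 0.02 m and z of tin_a in the frame of slot_right below 0.006 m and angle between tin_a's own z axis and vertical below 0.2 rad)) and linear speed of tin_a below 0.05 m/s and contact force between the fingers and tin_a below 0.1 N) and (((horizontal distance between tin_b and slot_left below 0.02 m and z of tin_b in the frame of slot_left below 0.006 m and angle between tin_b's own z axis and vertical below 0.2 rad) or (horizontal distance between tin_b and slot_middle below 0.02 m and z of tin_b in the frame of slot_middle below 0.006 m and angle between tin_b's own z axis and vertical below 0.2 rad) or (horizontal distance between tin_b and slot_right below 0.02 m and z of tin_b in the frame of slot_right below 0.006 m and angle between tin_b's own z axis and vertical below 0.2 rad)) and linear speed of tin_b below 0.05 m/s and contact force between the fingers and tin_b below 0.1 N)))); the arm keeps its last pose, push and grip.
It fails at once if the jar, the eraser or the paint pot is pushed away by more than 20 mm (distance of any of rinse_jar, eraser, paint_pot from where it was at the start of the episode above 0.02 m).
It also fails if it takes over 72 s, if anything falls off the work surface, if the arm or the gripper's body presses on something with over 40 N, if the wrist force passes 120 N, or if a joint passes its speed limit or range.

## Working session

There is one attempt and no reset: what is moved stays moved. The work goes in short steps, Python scripts to look and compute and a tool call to move; the robot and the scene stay as the last step left them, time stands still between calls to the robot, and variables do not carry over. Pictures are saved under pics/ and viewed, at most 10 in all, crops included, and the job is handed in when it is done.

Besides the shell and the picture viewer there is one more tool, called after "Emit:" by a JSON object that holds its "op" and its "data", one argument or row to a line. carry_out: Moves the arm, as the interface text tells. Its arguments: {"type":"object","properties":{"commands":{"type":"array","items":{"type":"object","properties":{"jaw":{"type":"number"},"translation":{"type":"array","items":{"type":"number"}},"spin":{"type":"number"}}}},"squeeze":{"type":"number"}},"required":["commands"]}

```bash
mkdir -p pics
python3 - <<'E'
from bench import r
import cv2,numpy as np,json
s=r.sense();print({k:np.round(v,3).tolist() for k,v in s.items()})
ims=[]
for n in("top","side"):
    p=r.snapshot(n);cv2.imwrite(f"pics/{n}0.png",p["pixels"])
    print(n,np.round(p["K"],1).tolist(),np.round(p["extrinsics"],3).tolist())
    for t in("slot_left","slot_middle","slot_right","tin_a","tin_a_mid","rack","rinse_jar","eraser","paint_pot"):
        print(t,[(np.round(d["xy"],1).tolist(),round(d["score"],2)) for d in r.landmark_of(p,t)][:5])
E
```

```text
{'time': 0.0, 'joint_pos': [69.304, 7.515, 85.33, 0.0, 87.262, -4.894], 'qd': [-0.065, 0.003, 0.049, -0.023, -0.092, -0.014], 'joint_efforts': [0.002, -56.941, -50.054, -0.0, 0.015, -0.0], 'tool_pos': [163.179, 576.807, 230.239], 'tcp_rot': [-179.894, -0.009, 164.198], 'ft_force': [0.727, -0.512, 0.354], 'wrist_torque': [-0.035, 0.054, -0.03], 'grip_force': 0.0, 'finger_gap': 85.742}
top [[530.1, 0.0, 275.0], [0.0, 530.1, 205.1], [0.0, 0.0, 1.0]] [[-0.026, -0.981, 0.195, 325.35], [-0.999, 0.033, 0.033, -184.412], [-0.038, -0.194, -0.98, 898.292], [0.0, 0.0, 0.0, 1.0]]
slot_left [([195.7, 196.5], 0.87)]
slot_middle [([231.6, 189.2], 0.98), ([193.1, 185.9], 0.25)]
slot_right [([265.9, 187.0], 0.87)]
tin_a [([261.3, 180.0], 0.83), ([227.5, 186.8], 0.72), ([197.3, 190.6], 0.6)]
tin_a_mid [([194.5, 187.4], 0.6)]
rack [([231.2, 192.4], 0.58)]
rinse_jar [([364.1, 232.3], 0.86), ([228.4, 179.8], 0.44)]
eraser [([281.7, 261.4], 0.68), ([262.1, 179.2], 0.2)]
paint_pot []
side [[388.7, 0.0, 277.8], [0.0, 388.7, 212.6], [0.0, 0.0, 1.0]] [[-0.169, -0.824, 0.541, 20.072], [-0.986, 0.142, -0.091, -85.377], [-0.003, -0.549, -0.836, 752.844], [0.0, 0.0, 0.0, 1.0]]
slot_left [([211.7, 211.4], 0.95)]
slot_middle [([241.5, 207.1], 0.82)]
slot_right [([264.4, 197.8], 0.6)]
tin_a [([211.9, 207.8], 0.74), ([262.8, 198.8], 0.71), ([211.7, 202.3], 0.53)]
tin_a_mid [([210.9, 202.3], 0.73), ([261.5, 192.1], 0.5)]
rack [([238.7, 207.2], 0.72)]
rinse_jar [([342.1, 227.5], 0.82)]
eraser [([286.0, 253.3], 0.58)]
paint_pot [([318.9, 259.7], 0.7)]
```

Run:
```python
import cv2
for n in("top","side"):
    i=cv2.imread(f"pics/{n}0.png")
    j=i[120:300,150:400]; cv2.imwrite(f"pics/{n}0c.png",cv2.resize(j,None,fx=3.2,fy=3.2,interpolation=cv2.INTER_CUBIC))
```

```text
(no output)
```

View pics/top0c.png

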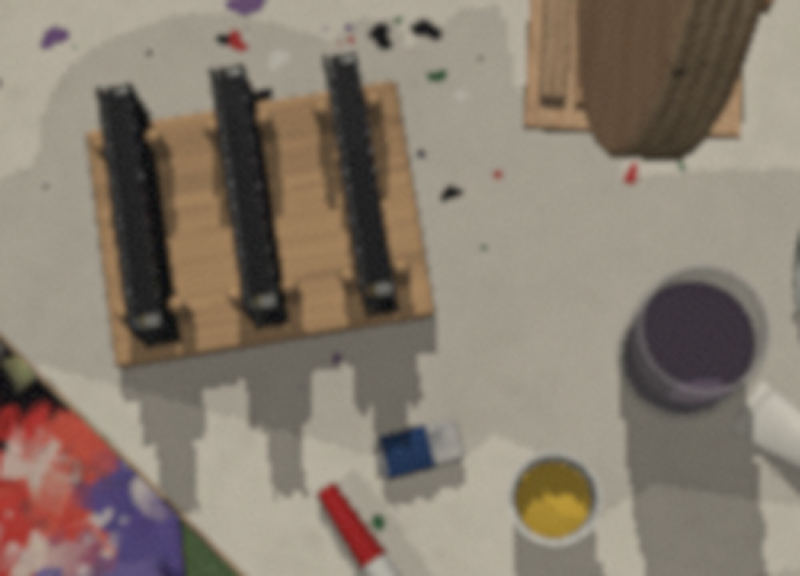

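View pics/side0.png

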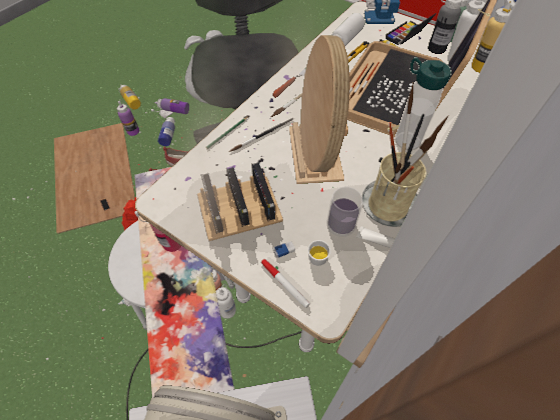

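The top crop shows the rack rotated slightly, with board corners at about (90,135), (398,85), (433,313) and (118,362) in crop pixels. The three black tins stand upright in it, the disc is at upper right, and the jar, eraser and pot are to the front and right.

```bash
cat > h.py <<'E'
import numpy as np
from bench import r
def cast(p,uv,z):
    K,T=np.array(p["K"]),np.array(p["extrinsics"])
    d=T[:3,:3]@np.linalg.solve(K,[uv[0],uv[1],1]);o=T[:3,3]
    return (o+d*(z-o[2])/d[2])[:2]
E
python3 - <<'E'
from h import *
from scipy.optimize import least_squares
p=r.snapshot("top");q=r.snapshot("side")
c=np.array([(90,135),(398,85),(433,313),(118,362)])/3.2+[150,120]
w=np.array([cast(p,u,16) for u in c]);print(np.round(w,1).tolist())
b=np.array([(66,86),(66,-86),(-66,-86),(-66,86)])
def tf(v,b):
    s,k=np.sin(v[2]),np.cos(v[2]);return b@np.array([[k,s],[-s,k]])+v[:2]
f=least_squares(lambda v:(tf(v,b)-w).ravel(),[450,0,0]);print(np.round(f.x,3),np.degrees(f.x[2]),np.round(f.fun,1))
for n,y in(("slot_left",58),("slot_middle",0),("slot_right",-58)):
    L=[cast(s,d[0]["xy"],16) for s in(p,q) if (d:=r.landmark_of(s,n))]
    print(n,"fit",tf(f.x,np.array([[0,y]])).round(1),"net",np.round(L,1).tolist())
for n,e in(("L",[(115,90),(148,320)]),("M",[(228,70),(264,300)]),("R",[(341,57),(380,290)])):
    a,d=[cast(p,np.array(u)/3.2+[150,120],79) for u in e];print(n,a.round(1),d.round(1),((a+d)/2).round(1),np.linalg.norm(a-d).round(1),np.degrees(np.arctan2(*(a-d)[::-1])).round(1))
# black pixels
import cv2
for n in("tin_a",):
    for s,nm in((p,"top"),(q,"side")):
        for d in r.regions_of(s,n)[:4]:
            m=d["pixels"].astype(np.uint8);rc=cv2.minAreaRect(cv2.findNonZero(m));print(nm,round(d["score"],2),m.sum(),np.round(d["xy"],1),np.round(rc[0],1),np.round(rc[1],1),round(rc[2],1), cast(s,rc[0],50).round(1))
for n in("rinse_jar","eraser","paint_pot"):
    for s in(p,q):
        d=r.landmark_of(s,n)
        if d: print(n,cast(s,d[0]["xy"],0).round(1))
E
```

```text
[[582.3, 11.4], [604.2, -156.7], [478.2, -171.9], [457.4, -4.7]]
[ 5.30537e+02 -8.04710e+01  1.26000e-01] 7.20925568581882 [ 2.9  1.8  2.6 -0.9 -2.4 -2.2 -3.1  1.3]
slot_left fit [[523.3 -22.9]] net [[520.2, -14.5], [522.4, -26.3]]
slot_middle fit [[530.5 -80.5]] net [[528.0, -80.2], [526.8, -82.8]]
slot_right fit [[ 537.8 -138. ]] net [[542.0, -137.2], [541.8, -145.8]]
L [587.2 -15.1] [468.4 -32.3] [527.8 -23.7] 120.0 8.2
M [595.5 -72.7] [476.5 -89.8] [536.  -81.2] 120.2 8.2
R [ 600.2 -130.2] [ 479.6 -147.1] [ 539.9 -138.6] 121.7 8.0
top 0.8 861 [263.2 177.6] [263.  178.1] [80.9 12.2] 81.5 [ 539.9 -137.6]
top 0.69 1251 [194.6 187.9] [193.4 187.9] [81.3 16.6] 82.4 [527.4 -21.9]
top 0.69 1134 [226.8 182.2] [227.5 181.6] [82.2 14.8] 81.3 [536.2 -78.7]
side 0.95 506 [211.4 201.2] [211.7 202.6] [60.7  8.9] 75.3 [526.  -22.5]
side 0.95 689 [261.6 191.5] [262.9 190.7] [59.5 12.8] 70.3 [ 539.  -138.2]
side 0.84 558 [240.5 196.8] [237.6 196.3] [59.2 10.5] 73.7 [533.2 -80.6]
rinse_jar [ 453.9 -298.1]
eraser [ 409.4 -165.4]
eraser [ 407.2 -168.4]
paint_pot [ 379.9 -224.2]
paint_pot [ 373.9 -236. ]
```

The rack fits at (530.5, -80.5) with yaw about 7.5°. Its slot middles are L (524.5, -23), M (532, -80.5) and R (539.5, -138). I'll turn the tool so its x axis runs along the slot toward the robot, then move above the left slot.

Emit:
{"op": "carry_out", "data": {
  "commands": [
    {"jaw":0.045,"spin":-0.102},
    {"jaw":0.045,"spin":-0.102},
    {"jaw":0.045,"spin":-0.102},
    {"jaw":0.045,"spin":-0.1},
    {"jaw":0.045,"translation":[-0.0155,-0.0357,0]},
    {"jaw":0.045,"translation":[-0.0155,-0.0357,0]},
    {"jaw":0.045,"translation":[-0.0155,-0.0357,0]},
    {"jaw":0.045,"translation":[-0.0155,-0.0357,0]}
  ],
  "squeeze": 60
}}

```text
invalid input
```

Emit:
{"op": "carry_out", "data": {
  "commands": [
    {"jaw":0.045,"translation":[-0.0155,-0.0357,0]},
    {"jaw":0.045,"translation":[-0.0155,-0.0357,0]},
    {"jaw":0.045,"translation":[-0.0155,-0.0357,0]},
    {"jaw":0.045,"translation":[-0.0155,-0.0357,0]},
    {"jaw":0.045,"translation":[-0.0155,-0.0357,0]},
    {"jaw":0.045,"translation":[-0.0155,-0.0357,0]},
    {"jaw":0.045,"translation":[-0.0155,-0.0357,0]},
    {"jaw":0.045,"translation":[-0.0155,-0.0357,0]}
  ]
}}

```text
invalid input
```

Emit:
{"op": "carry_out", "data": {
  "commands": [
    {"jaw":0.045,"translation":[-0.0155,-0.0357,0]},
    {"jaw":0.045,"translation":[-0.0155,-0.0357,0]},
    {"jaw":0.045,"translation":[-0.0155,-0.0357,0]},
    {"jaw":0.045,"translation":[-0.0155,-0.0357,0]},
    {"jaw":0.045,"translation":[-0.0155,-0.0357,0]},
    {"jaw":0.045,"translation":[-0.0155,-0.0357,0]},
    {"jaw":0.045},
    {"jaw":0.045}
  ]
}}

```text
invalid input
```

Emit:
{"op": "carry_out", "data": {
  "commands": [
    {"jaw":0.045,"translation":[0,0,0],"spin":-0.102},
    {"jaw":0.045,"translation":[0,0,0],"spin":-0.102},
    {"jaw":0.045,"translation":[0,0,0],"spin":-0.102},
    {"jaw":0.045,"translation":[0,0,0],"spin":-0.1},
    {"jaw":0.045,"translation":[-0.0155,-0.0357,0],"spin":0},
    {"jaw":0.045,"translation":[-0.0155,-0.0357,0],"spin":0},
    {"jaw":0.045,"translation":[-0.0155,-0.0357,0],"spin":0},
    {"jaw":0.045,"translation":[-0.0155,-0.0357,0],"spin":0}
  ],
  "squeeze": 60
}}

```text
time: 2.47
tool_pos: [243.7, 442.4, 231.1]
tcp_rot: [-180.0, 0.0, -172.5]
ft_force: [0.0, -0.0, -0.2]
finger_gap: 44.8
grip_force: 0.0
```

Emit:
{"op": "carry_out", "data": {
  "commands": [
    {"jaw":0.045,"translation":[-0.0155,-0.0357,0],"spin":0},
    {"jaw":0.045,"translation":[-0.0155,-0.0357,0],"spin":0},
    {"jaw":0.045,"translation":[-0.0155,-0.0357,0],"spin":0},
    {"jaw":0.045,"translation":[-0.0155,-0.0357,0],"spin":0},
    {"jaw":0.045,"translation":[-0.0155,-0.0357,0],"spin":0},
    {"jaw":0.045,"translation":[-0.0155,-0.0357,0],"spin":0},
    {"jaw":0.045,"translation":[-0.0155,-0.0357,0],"spin":0},
    {"jaw":0.045,"translation":[-0.0155,-0.0357,0],"spin":0}
  ]
}}

```text
time: 3.13
tool_pos: [404.1, 175.0, 231.7]
tcp_rot: [180.0, 0.1, -172.5]
ft_force: [0.9, 0.3, -1.2]
finger_gap: 44.9
grip_force: 0.0
```

Emit:
{"op": "carry_out", "data": {
  "commands": [
    {"jaw":0.045,"translation":[-0.0155,-0.0357,0],"spin":0},
    {"jaw":0.045,"translation":[-0.0155,-0.0357,0],"spin":0},
    {"jaw":0.045,"translation":[-0.0155,-0.0357,0],"spin":0},
    {"jaw":0.045,"translation":[-0.0155,-0.0357,0],"spin":0},
    {"jaw":0.045,"translation":[-0.0155,-0.0357,0],"spin":0},
    {"jaw":0.045,"translation":[-0.0155,-0.0357,0],"spin":0},
    {"jaw":0.045,"translation":[0,0,0.02],"spin":0},
    {"jaw":0.045,"translation":[0,0,0.02],"spin":0}
  ]
}}

```text
time: 3.8
tool_pos: [525.3, -26.1, 192.2]
tcp_rot: [-179.9, 0.2, -172.7]
ft_force: [-0.2, 1.5, 0.3]
finger_gap: 45.1
grip_force: 0.0
```

Emit:
{"op": "carry_out", "data": {
  "commands": [
    {"jaw":0.045,"translation":[0,0,0.03],"spin":0},
    {"jaw":0.045,"translation":[0,0,0.03],"spin":0},
    {"jaw":0.045,"translation":[0,0,0],"spin":0},
    {"jaw":0.045,"translation":[0,0,0],"spin":0},
    {"jaw":0.045,"translation":[0,0,0],"spin":0},
    {"jaw":0.045,"translation":[0,0,0],"spin":0},
    {"jaw":0.045,"translation":[0,0,0],"spin":0},
    {"jaw":0.045,"translation":[0,0,0],"spin":0}
  ]
}}

```text
time: 4.47
tool_pos: [524.6, -23.7, 133.2]
tcp_rot: [-180.0, 0.2, -172.5]
ft_force: [-0.2, -0.3, 0.1]
finger_gap: 44.9
grip_force: 0.0
```

Run:
```python
from h import *
import cv2
p=r.snapshot("side");cv2.imwrite("pics/s1.png",cv2.resize(p["pixels"][80:260,150:360],None,fx=3.3,fy=3.3,interpolation=cv2.INTER_CUBIC))
p=r.snapshot("top");cv2.imwrite("pics/t1.png",cv2.resize(p["pixels"][100:280,150:360],None,fx=3.3,fy=3.3,interpolation=cv2.INTER_CUBIC))
```

```text
(no output)
```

View pics/s1.png

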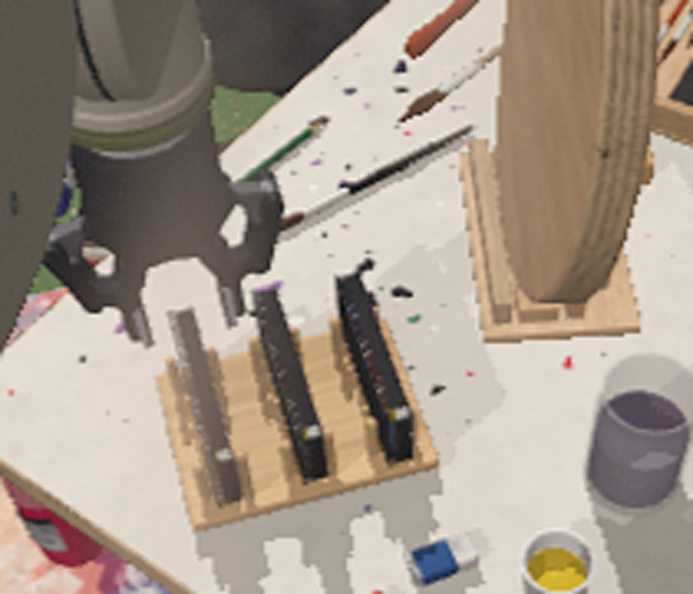

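The open fingers straddle the left tin, with the jaws well centred in the crop. I'll descend now.

Emit:
{"op": "carry_out", "data": {
  "commands": [
    {"jaw":0.045,"translation":[0,0,0.02],"spin":0},
    {"jaw":0.045,"translation":[0,0,0.02],"spin":0},
    {"jaw":0.045,"translation":[0,0,0.02],"spin":0},
    {"jaw":0.045,"translation":[0,0,0.02],"spin":0},
    {"jaw":0.045,"translation":[0,0,0.012],"spin":0},
    {"jaw":0.045,"translation":[0,0,0],"spin":0},
    {"jaw":0.045,"translation":[0,0,0],"spin":0},
    {"jaw":0.045,"translation":[0,0,0],"spin":0}
  ]
}}

```text
time: 5.23
tool_pos: [524.4, -23.7, 40.6]
tcp_rot: [-180.0, 0.1, -172.5]
ft_force: [-0.3, -0.2, -0.5]
finger_gap: 45.1
grip_force: 0.0
```

Emit:
{"op": "carry_out", "data": {
  "commands": [
    {"jaw":0.005,"translation":[0,0,0],"spin":0},
    {"jaw":0.005,"translation":[0,0,0],"spin":0},
    {"jaw":0.005,"translation":[0,0,0],"spin":0},
    {"jaw":0.005,"translation":[0,0,0],"spin":0},
    {"jaw":0.005,"translation":[0,0,0],"spin":0},
    {"jaw":0.005,"translation":[0,0,0],"spin":0},
    {"jaw":0.005,"translation":[0,0,0],"spin":0},
    {"jaw":0.005,"translation":[0,0,0],"spin":0}
  ],
  "squeeze": 80
}}

```text
time: 5.9
tool_pos: [524.5, -23.3, 40.7]
tcp_rot: [180.0, 0.1, -172.5]
ft_force: [-1.3, 3.5, 6.8]
finger_gap: 15.1
grip_force: 78.8
```

Emit:
{"op": "carry_out", "data": {
  "commands": [
    {"jaw":0.005,"translation":[0,0,-0.01],"spin":0},
    {"jaw":0.005,"translation":[0,0,-0.015],"spin":0},
    {"jaw":0.005,"translation":[0,0,-0.02],"spin":0},
    {"jaw":0.005,"translation":[0,0,-0.025],"spin":0},
    {"jaw":0.005,"translation":[0,0,-0.03],"spin":0},
    {"jaw":0.005,"translation":[0,0,-0.03],"spin":0},
    {"jaw":0.005,"translation":[0,0,0],"spin":0},
    {"jaw":0.005,"translation":[0,0,0],"spin":0}
  ]
}}

```text
time: 6.57
tool_pos: [524.8, -23.9, 171.9]
tcp_rot: [-179.9, 0.3, -172.5]
ft_force: [-1.5, 0.1, -3.7]
finger_gap: 15.4
grip_force: 80.1
```

Emit:
{"op": "carry_out", "data": {
  "commands": [
    {"jaw":0.005,"translation":[0.02,0,0],"spin":0},
    {"jaw":0.005,"translation":[0.03,0,0],"spin":0},
    {"jaw":0.005,"translation":[0.041,0,0],"spin":0},
    {"jaw":0.005,"translation":[0.041,0,0],"spin":0},
    {"jaw":0.005,"translation":[0,0,0],"spin":0},
    {"jaw":0.005,"translation":[0,0,0],"spin":0},
    {"jaw":0.005,"translation":[0,0,0],"spin":0},
    {"jaw":0.005,"translation":[0,0,0],"spin":0}
  ]
}}

```text
time: 7.23
tool_pos: [392.9, -40.7, 168.9]
tcp_rot: [180.0, -0.0, -172.5]
ft_force: [0.7, -0.5, -2.5]
finger_gap: 15.0
grip_force: 82.3
```

```bash
cat >> h.py <<'E'
def feel(n=8):
    T=[]
    for i in range(n):
        s=r.sense();T.append(np.r_[s["time"],s["ft_force"],s["wrist_torque"],s["tcp_rot"],s["tool_pos"]]);r.snapshot("top")
    T=np.array(T);a=np.radians(7.5)
    my=-np.sin(a)*T[:,4]+np.cos(a)*T[:,5]
    print("My",my.round(3).tolist());print("mean My",my.mean().round(4),"F,T",T[:,1:7].mean(0).round(3),"rpy",T[:,7:10].mean(0).round(2),"pos",T[-1,10:].round(1),"t",T[0,0],"gap",s["finger_gap"],s["grip_force"])
E
python3 -c "
from h import *
feel()"
```

```text
My [0.348, -0.86, -0.345, 0.681, 0.939, -1.708, -0.503, -0.582]
mean My -0.2536 F,T [ 1.127  0.347 -3.978 -0.004 -0.256  0.06 ] rpy [ 1.7998e+02 -5.0000e-02 -1.7252e+02] pos [392.8 -40.7 169.1] t 7.2333 gap 14.81294476418904 83.27122449874878
```

Emit:
{"op": "carry_out", "data": {
  "commands": [
    {"jaw":0.005,"translation":[-0.02,0,0],"spin":0},
    {"jaw":0.005,"translation":[-0.03,0,0],"spin":0},
    {"jaw":0.005,"translation":[-0.041,0,0],"spin":0},
    {"jaw":0.005,"translation":[-0.041,0,0],"spin":0},
    {"jaw":0.005,"translation":[0,0,0],"spin":0},
    {"jaw":0.005,"translation":[0,0,0],"spin":0},
    {"jaw":0.005,"translation":[0,0,0],"spin":0},
    {"jaw":0.005,"translation":[0,0,0],"spin":0}
  ]
}}

```text
time: 8.3
tool_pos: [522.9, -23.7, 169.5]
tcp_rot: [-180.0, 0.0, -172.5]
ft_force: [1.6, 0.1, -2.7]
finger_gap: 14.8
grip_force: 82.5
```

```bash
python3 -c "
from h import *
feel()"
```

```text
My [-0.615, 0.592, 1.04, -0.404, -0.738, -0.578, 0.121, 1.227]
mean My 0.0806 F,T [ 0.082  0.097 -3.703  0.005  0.082  0.012] rpy [-1.7997e+02  8.0000e-02 -1.7255e+02] pos [523.4 -23.7 170. ] t 8.3 gap 14.786914333037705 84.08284664154053
```

Emit:
{"op": "carry_out", "data": {
  "commands": [
    {"jaw":0.005,"translation":[0,0,0],"spin":0},
    {"jaw":0.005,"translation":[0,0,0],"spin":0},
    {"jaw":0.005,"translation":[0,0,0],"spin":0},
    {"jaw":0.005,"translation":[0,0,0],"spin":0},
    {"jaw":0.005,"translation":[0,0,0],"spin":0},
    {"jaw":0.005,"translation":[0,0,0],"spin":0},
    {"jaw":0.005,"translation":[0,0,0],"spin":0},
    {"jaw":0.005,"translation":[0,0,0],"spin":0}
  ]
}}

```text
time: 9.37
tool_pos: [523.4, -23.6, 169.3]
tcp_rot: [180.0, -0.0, -172.5]
ft_force: [2.5, -1.0, -4.7]
finger_gap: 14.6
grip_force: 83.5
```

```bash
python3 -c "
from h import *
feel()"
```

```text
My [-1.015, -0.98, -0.19, -1.313, 0.696, -0.985, -0.133, 1.636]
mean My -0.2854 F,T [ 3.720e-01  7.300e-02 -3.472e+00  5.100e-02 -2.810e-01  2.000e-03] rpy [ 135.     -0.   -172.54] pos [523.4 -23.6 169.3] t 9.3667 gap 14.735659927716068 83.87471606116151
```

Emit:
{"op": "carry_out", "data": {
  "commands": [
    {"jaw":0.005,"translation":[0,0,0],"spin":0},
    {"jaw":0.005,"translation":[0,0,0],"spin":0},
    {"jaw":0.005,"translation":[0,0,0],"spin":0},
    {"jaw":0.005,"translation":[0,0,0],"spin":0},
    {"jaw":0.005,"translation":[0,0,0],"spin":0},
    {"jaw":0.005,"translation":[0,0,0],"spin":0},
    {"jaw":0.005,"translation":[0,0,0],"spin":0},
    {"jaw":0.005,"translation":[0,0,0],"spin":0}
  ],
  "squeeze": 35
}}

```text
time: 10.43
tool_pos: [523.5, -23.6, 169.3]
tcp_rot: [-180.0, 0.0, -172.5]
ft_force: [1.8, 1.7, -3.0]
finger_gap: 14.7
grip_force: 83.0
```

```bash
cat >> h.py <<'E'
def feel(n=10):
    T=[]
    for i in range(n):
        s=r.sense();T.append(np.r_[s["time"],s["ft_force"],s["wrist_torque"],s["tool_pos"],s["joint_efforts"]]);r.snapshot("top")
    T=np.array(T);a=np.radians(7.5)
    my=-np.sin(a)*T[:,4]+np.cos(a)*T[:,5]
    print("My",my.round(2).tolist(),"mean",my.mean().round(3),"se",(my.std()/n**.5).round(3))
    print("F,T",T[:,1:7].mean(0).round(3),"sd",T[:,1:7].std(0).round(3),"pos",T[-1,7:10].round(1),"sd",T[:,7:10].std(0).round(2))
    print("eff",T[:,10:].mean(0).round(3),T[:,10:].std(0).round(3),"t",T[0,0].round(2),"gap",s["finger_gap"],s["grip_force"])
E
python3 -c "
from h import *
feel()"
```

```text
My [-1.15, 0.03, 0.69, -1.19, 1.67, -0.26, -0.99, 1.21, 0.1, 1.07] mean 0.118 se 0.309
F,T [-0.363  0.326 -3.98  -0.032  0.115  0.044] sd [1.725 0.78  0.898 0.185 0.966 0.09 ] pos [523.4 -23.6 169.3] sd [0.01 0.01 0.01]
eff [ 7.0000e-02 -4.8657e+01 -5.0635e+01  1.2000e-02 -7.0000e-03  6.0000e-03] [0.094 0.089 0.073 0.042 0.058 0.015] t 10.43 gap 14.72013881810248 84.04860377311707
```

Emit:
{"op": "carry_out", "data": {
  "commands": [
    {"jaw":0.005,"translation":[0.02,0,0],"spin":0},
    {"jaw":0.005,"translation":[0.03,0,0],"spin":0},
    {"jaw":0.005,"translation":[0.041,0,0],"spin":0},
    {"jaw":0.005,"translation":[0.041,0,0],"spin":0},
    {"jaw":0.005,"translation":[0,0,0],"spin":0},
    {"jaw":0.005,"translation":[0,0,0],"spin":0},
    {"jaw":0.005,"translation":[0,0,0],"spin":0},
    {"jaw":0.005,"translation":[0,0,0],"spin":0}
  ]
}}

```text
time: 11.6
tool_pos: [393.8, -40.9, 170.1]
tcp_rot: [-180.0, 0.1, -172.5]
ft_force: [-1.7, -0.7, -2.8]
finger_gap: 14.8
grip_force: 82.7
```

```bash
python3 -c "
from h import *
feel(6);feel(14)"
```

```text
My [0.73, 0.01, 0.52, -1.16, -0.21, -0.28] mean -0.065 se 0.249
F,T [ 0.225 -0.034 -2.85   0.067 -0.057 -0.143] sd [2.168 1.378 0.788 0.138 0.604 0.13 ] pos [393.  -40.7 169.2] sd [0.29 0.08 0.32]
eff [ 2.2000e-02 -2.9948e+01 -5.1321e+01  3.8000e-02 -1.0000e-03 -1.0000e-03] [0.173 0.209 0.384 0.05  0.076 0.014] t 11.6 gap 14.950355097887668 83.9754331111908
My [-1.54, -0.64, 0.07, -1.31, 1.21, -1.23, -1.6, -1.23, -0.65, -0.44, -1.68, 0.77, -0.97, 0.25] mean -0.642 se 0.235
F,T [ 1.561e+00  2.370e-01 -3.306e+00  1.320e-01 -6.300e-01  1.000e-03] sd [1.951 0.639 0.948 0.139 0.874 0.085] pos [392.5 -40.8 169.3] sd [0.1  0.04 0.1 ]
eff [ 7.0000e-03 -2.9181e+01 -5.1482e+01 -4.0000e-03  1.1000e-02 -1.0000e-03] [0.16  0.181 0.081 0.046 0.078 0.012] t 11.9 gap 14.445425822159434 83.17809104919434
```

Emit:
{"op": "carry_out", "data": {
  "commands": [
    {"jaw":0.005,"translation":[-0.02,0,0],"spin":0},
    {"jaw":0.005,"translation":[-0.03,0,0],"spin":0},
    {"jaw":0.005,"translation":[-0.041,0,0],"spin":0},
    {"jaw":0.005,"translation":[-0.041,0,0],"spin":0},
    {"jaw":0.005,"translation":[0,0,0],"spin":0},
    {"jaw":0.005,"translation":[0,0,0],"spin":0},
    {"jaw":0.005,"translation":[0,0,0],"spin":0},
    {"jaw":0.005,"translation":[0,0,0],"spin":0}
  ]
}}

```text
time: 13.27
tool_pos: [522.9, -23.7, 169.6]
tcp_rot: [-180.0, 0.0, -172.5]
ft_force: [2.5, 0.2, -3.4]
finger_gap: 15.0
grip_force: 83.3
```

```bash
python3 -c "
from h import *
feel(6);feel(14)"
```

```text
My [-0.94, 0.98, -0.95, -0.56, 0.57, 0.7] mean -0.035 se 0.328
F,T [ 0.387  0.419 -3.534 -0.061 -0.043 -0.087] sd [1.744 0.528 0.92  0.194 0.815 0.19 ] pos [523.3 -23.8 170.3] sd [0.15 0.04 0.27]
eff [ 1.0300e-01 -4.7655e+01 -5.0610e+01 -4.0000e-03 -3.5000e-02 -3.0000e-03] [0.109 0.492 0.072 0.071 0.128 0.021] t 13.27 gap 15.138821171489912 83.43982815742493
My [-0.14, 1.0, 1.45, -1.18, -0.76, 0.26, 0.46, 1.03, -1.51, 0.74, -1.28, -0.96, 0.78, 1.05] mean 0.067 se 0.262
F,T [-0.101  0.193 -3.229  0.014  0.07   0.067] sd [2.075 0.655 1.231 0.181 0.971 0.109] pos [523.4 -23.6 169.2] sd [0.04 0.06 0.3 ]
eff [-1.6000e-02 -4.8732e+01 -5.0702e+01 -9.0000e-03 -8.0000e-03  4.0000e-03] [0.08  0.151 0.098 0.065 0.075 0.012] t 13.57 gap 14.937963752286583 84.5308005809784
```

The wrist moment chatters by about ±1 N m at 80 N of grip, so I can't read the rattle from it. I'll set the tin back, regrip it more softly and feel again.

Emit:
{"op": "carry_out", "data": {
  "commands": [
    {"jaw":0.005,"translation":[0,0,0.025],"spin":0},
    {"jaw":0.005,"translation":[0,0,0.025],"spin":0},
    {"jaw":0.005,"translation":[0,0,0.025],"spin":0},
    {"jaw":0.005,"translation":[0,0,0.02],"spin":0},
    {"jaw":0.005,"translation":[0,0,0.015],"spin":0},
    {"jaw":0.005,"translation":[0,0,0.01],"spin":0},
    {"jaw":0.005,"translation":[0,0,0.007],"spin":0},
    {"jaw":0.005,"translation":[0,0,0.003],"spin":0}
  ]
}}

```text
time: 14.93
tool_pos: [523.1, -23.3, 38.5]
tcp_rot: [180.0, -0.1, -172.5]
ft_force: [-1.0, 3.9, -3.8]
finger_gap: 15.0
grip_force: 81.9
```

Emit:
{"op": "carry_out", "data": {
  "commands": [
    {"jaw":0.005,"translation":[0,0,0],"spin":0},
    {"jaw":0.005,"translation":[0,0,0],"spin":0},
    {"jaw":0.005,"translation":[0,0,0],"spin":0},
    {"jaw":0.005,"translation":[0,0,0],"spin":0},
    {"jaw":0.03,"translation":[0,0,0],"spin":0},
    {"jaw":0.03,"translation":[0,0,0],"spin":0},
    {"jaw":0.03,"translation":[0,0,0],"spin":0},
    {"jaw":0.03,"translation":[0,0,0],"spin":0}
  ]
}}

```text
time: 15.6
tool_pos: [524.0, -24.1, 40.0]
tcp_rot: [-180.0, 0.1, -172.6]
ft_force: [-0.2, 0.1, -0.2]
finger_gap: 30.1
grip_force: 0.0
```

Emit:
{"op": "carry_out", "data": {
  "commands": [
    {"jaw":0.005,"translation":[0,0,0],"spin":0},
    {"jaw":0.005,"translation":[0,0,0],"spin":0},
    {"jaw":0.005,"translation":[0,0,0],"spin":0},
    {"jaw":0.005,"translation":[0,0,0],"spin":0},
    {"jaw":0.005,"translation":[0,0,0],"spin":0},
    {"jaw":0.005,"translation":[0,0,0],"spin":0},
    {"jaw":0.005,"translation":[0,0,0],"spin":0},
    {"jaw":0.005,"translation":[0,0,0],"spin":0}
  ],
  "squeeze": 30
}}

```text
time: 16.27
tool_pos: [523.7, -23.4, 39.7]
tcp_rot: [180.0, 0.0, -172.5]
ft_force: [-1.9, 4.1, 5.0]
finger_gap: 15.4
grip_force: 31.0
```

Emit:
{"op": "carry_out", "data": {
  "commands": [
    {"jaw":0.005,"translation":[0,0,-0.01],"spin":0},
    {"jaw":0.005,"translation":[0,0,-0.015],"spin":0},
    {"jaw":0.005,"translation":[0,0,-0.025],"spin":0},
    {"jaw":0.005,"translation":[0,0,-0.03],"spin":0},
    {"jaw":0.005,"translation":[0,0,-0.03],"spin":0},
    {"jaw":0.005,"translation":[0,0,-0.02],"spin":0},
    {"jaw":0.005,"translation":[0,0,0],"spin":0},
    {"jaw":0.005,"translation":[0,0,0],"spin":0}
  ]
}}

```text
time: 16.93
tool_pos: [524.0, -24.0, 170.2]
tcp_rot: [-179.9, 0.1, -172.6]
ft_force: [-0.3, -0.0, -3.8]
finger_gap: 15.2
grip_force: 29.9
```

```bash
python3 -c "
from h import *
feel(10)"
```

```text
My [0.01, 0.03, -0.0, -0.01, 0.05, 0.02, -0.03, 0.02, 0.02, -0.01] mean 0.01 se 0.007
F,T [ 0.081 -0.011 -3.571 -0.009  0.009 -0.007] sd [0.33  0.515 0.606 0.025 0.022 0.03 ] pos [523.  -23.5 168.4] sd [0.64 0.16 0.99]
eff [-9.0000e-03 -4.9578e+01 -5.1534e+01 -6.0000e-03  5.0000e-03  0.0000e+00] [0.012 1.    1.109 0.004 0.068 0.   ] t 16.93 gap 15.345127911943177 29.884732961654663
```

At 30 N the moment noise falls to 0.02 N m. I'll shake it again.

Emit:
{"op": "carry_out", "data": {
  "commands": [
    {"jaw":0.005,"translation":[0.015,0,0],"spin":0},
    {"jaw":0.005,"translation":[0.025,0,0],"spin":0},
    {"jaw":0.005,"translation":[0.041,0,0],"spin":0},
    {"jaw":0.005,"translation":[0.041,0,0],"spin":0},
    {"jaw":0.005,"translation":[0,0,0],"spin":0},
    {"jaw":0.005,"translation":[0,0,0],"spin":0},
    {"jaw":0.005,"translation":[0,0,0],"spin":0},
    {"jaw":0.005,"translation":[0,0,0],"spin":0}
  ]
}}

```text
time: 18.1
tool_pos: [403.8, -39.6, 170.1]
tcp_rot: [-180.0, 0.1, -172.5]
ft_force: [0.4, -0.8, -4.3]
finger_gap: 15.5
grip_force: 30.0
```

```bash
python3 -c "
from h import *
feel(14)"
```

```text
My [-0.02, 0.03, -0.04, -0.02, 0.05, 0.06, -0.05, 0.01, -0.01, 0.01, -0.03, 0.02, 0.02, 0.01] mean 0.004 se 0.008
F,T [ 1.520e-01 -4.800e-02 -3.701e+00 -5.000e-03  4.000e-03 -3.000e-03] sd [0.342 0.567 0.434 0.035 0.03  0.025] pos [402.5 -39.4 169.3] sd [0.47 0.07 0.31]
eff [-1.6000e-02 -3.0960e+01 -5.1325e+01  1.0000e-03 -4.0000e-03  1.0000e-03] [0.038 0.344 0.273 0.005 0.021 0.001] t 18.1 gap 16.09837965421835 29.954254925251007
```

Emit:
{"op": "carry_out", "data": {
  "commands": [
    {"jaw":0.005,"translation":[-0.015,0,0],"spin":0},
    {"jaw":0.005,"translation":[-0.025,0,0],"spin":0},
    {"jaw":0.005,"translation":[-0.041,0,0],"spin":0},
    {"jaw":0.005,"translation":[-0.041,0,0],"spin":0},
    {"jaw":0.005,"translation":[0,0,0],"spin":0},
    {"jaw":0.005,"translation":[0,0,0],"spin":0},
    {"jaw":0.005,"translation":[0,0,0],"spin":0},
    {"jaw":0.005,"translation":[0,0,0],"spin":0}
  ]
}}

```text
time: 19.47
tool_pos: [522.9, -23.7, 169.6]
tcp_rot: [-180.0, 0.0, -172.5]
ft_force: [0.1, -0.3, -3.2]
finger_gap: 15.6
grip_force: 30.3
```

```bash
python3 -c "
from h import *
feel(14)"
```

```text
My [0.05, 0.02, 0.01, 0.08, 0.05, 0.08, 0.06, 0.02, 0.03, 0.02, 0.02, 0.05, 0.05, 0.02] mean 0.04 se 0.006
F,T [ 0.023 -0.16  -3.44  -0.007  0.039 -0.004] sd [0.522 0.506 0.326 0.044 0.023 0.024] pos [523.4 -23.6 169.3] sd [0.18 0.07 0.37]
eff [ 1.8000e-02 -4.8313e+01 -5.0665e+01  6.0000e-03 -2.6000e-02 -1.0000e-03] [0.043 0.597 0.059 0.005 0.012 0.001] t 19.47 gap 15.302197836547649 30.322169065475464
```

Emit:
{"op": "carry_out", "data": {
  "commands": [
    {"jaw":0.005,"translation":[0.01,0,0],"spin":0},
    {"jaw":0.005,"translation":[0.02,0,0],"spin":0},
    {"jaw":0.005,"translation":[0.03,0,0],"spin":0},
    {"jaw":0.005,"translation":[0.04,0,0],"spin":0},
    {"jaw":0.005,"translation":[0,0,0],"spin":0},
    {"jaw":0.005,"translation":[0,0,0],"spin":0},
    {"jaw":0.005,"translation":[0,0,0],"spin":0},
    {"jaw":0.005,"translation":[0,0,0],"spin":0}
  ]
}}

```text
time: 20.83
tool_pos: [425.4, -36.7, 170.0]
tcp_rot: [-180.0, 0.1, -172.5]
ft_force: [-0.6, 0.6, -4.5]
finger_gap: 15.6
grip_force: 30.3
```

```bash
python3 -c "
from h import *
feel(10)"
```

```text
My [-0.01, 0.04, 0.03, 0.04, 0.02, 0.01, 0.04, -0.0, 0.04, -0.02] mean 0.018 se 0.007
F,T [ 5.600e-02  4.000e-02 -3.668e+00 -1.500e-02  1.600e-02  1.000e-03] sd [0.334 0.502 0.445 0.03  0.022 0.029] pos [424.4 -36.6 169.1] sd [0.38 0.06 0.32]
eff [-2.4000e-02 -3.4289e+01 -5.1083e+01  0.0000e+00 -1.0000e-03  1.0000e-03] [0.031 0.245 0.308 0.004 0.024 0.001] t 20.83 gap 15.559626226724928 30.31755030155182
```

Emit:
{"op": "carry_out", "data": {
  "commands": [
    {"jaw":0.005,"translation":[-0.04,0,0],"spin":0},
    {"jaw":0.005,"translation":[-0.03,0,0],"spin":0},
    {"jaw":0.005,"translation":[-0.02,0,0],"spin":0},
    {"jaw":0.005,"translation":[-0.01,0,0],"spin":0},
    {"jaw":0.005,"translation":[0,0,0],"spin":0},
    {"jaw":0.005,"translation":[0,0,0],"spin":0},
    {"jaw":0.005,"translation":[0,0,0],"spin":0},
    {"jaw":0.005,"translation":[0,0,0],"spin":0}
  ]
}}

```text
time: 22.0
tool_pos: [522.7, -23.7, 169.1]
tcp_rot: [180.0, -0.0, -172.6]
ft_force: [-0.1, -0.5, -3.1]
finger_gap: 15.5
grip_force: 30.3
```

```bash
python3 -c "
from h import *
feel(10)"
```

```text
My [0.01, -0.0, 0.01, -0.01, 0.01, -0.03, 0.02, 0.04, 0.01, -0.04] mean 0.003 se 0.007
F,T [-0.027  0.104 -3.59   0.026  0.006  0.017] sd [0.459 0.368 0.532 0.027 0.021 0.024] pos [523.4 -23.6 169.4] sd [0.25 0.03 0.1 ]
eff [ 1.3000e-02 -4.8514e+01 -5.0665e+01  3.0000e-03 -8.0000e-03 -2.0000e-03] [0.03  0.169 0.063 0.003 0.005 0.001] t 22.0 gap 15.63886117567752 30.317848920822144
```

Left tin: My changes little (−0.00 to 0.04 N m). I'll put it back and take the middle one with the same soft grip and strokes, to compare.

Emit:
{"op": "carry_out", "data": {
  "commands": [
    {"jaw":0.005,"translation":[0,0,0.025],"spin":0},
    {"jaw":0.005,"translation":[0,0,0.025],"spin":0},
    {"jaw":0.005,"translation":[0,0,0.025],"spin":0},
    {"jaw":0.005,"translation":[0,0,0.02],"spin":0},
    {"jaw":0.005,"translation":[0,0,0.015],"spin":0},
    {"jaw":0.005,"translation":[0,0,0.01],"spin":0},
    {"jaw":0.005,"translation":[0,0,0.007],"spin":0},
    {"jaw":0.005,"translation":[0,0,0.003],"spin":0}
  ]
}}

```text
time: 23.17
tool_pos: [523.0, -23.3, 39.6]
tcp_rot: [180.0, -0.1, -172.5]
ft_force: [-17.6, 2.8, 27.9]
finger_gap: 15.5
grip_force: 34.8
```

Emit:
{"op": "carry_out", "data": {
  "commands": [
    {"jaw":0.005,"translation":[0,0,0],"spin":0},
    {"jaw":0.005,"translation":[0,0,0],"spin":0},
    {"jaw":0.005,"translation":[0,0,0],"spin":0},
    {"jaw":0.04,"translation":[0,0,0],"spin":0},
    {"jaw":0.04,"translation":[0,0,0],"spin":0},
    {"jaw":0.04,"translation":[0,0,0],"spin":0},
    {"jaw":0.04,"translation":[0,0,0],"spin":0},
    {"jaw":0.04,"translation":[0,0,0],"spin":0}
  ]
}}

```text
time: 23.83
tool_pos: [523.9, -23.8, 39.7]
tcp_rot: [-180.0, 0.1, -172.5]
ft_force: [0.6, 0.3, -0.1]
finger_gap: 40.2
grip_force: 0.0
```

Emit:
{"op": "carry_out", "data": {
  "commands": [
    {"jaw":0.04,"translation":[0,0,-0.02],"spin":0},
    {"jaw":0.04,"translation":[0,0,-0.025],"spin":0},
    {"jaw":0.04,"translation":[0,0,-0.025],"spin":0},
    {"jaw":0.045,"translation":[0,0,-0.025],"spin":0},
    {"jaw":0.045,"translation":[0,0,0],"spin":0},
    {"jaw":0.045,"translation":[0,-0.019,0],"spin":0},
    {"jaw":0.045,"translation":[0,-0.02,0],"spin":0},
    {"jaw":0.045,"translation":[0,-0.019,0],"spin":0}
  ]
}}

```text
time: 24.5
tool_pos: [531.2, -81.7, 134.4]
tcp_rot: [-180.0, 0.0, -172.5]
ft_force: [-0.7, 0.1, -0.7]
finger_gap: 45.2
grip_force: 0.0
```

Run:
```python
from h import *
import cv2
p=r.snapshot("top");q=r.snapshot("side")
cv2.imwrite("pics/c2.png",np.hstack([cv2.resize(s["pixels"][100:280,150:330],None,fx=2.2,fy=2.2,interpolation=cv2.INTER_CUBIC) for s in(p,q)]))
```

```text
(no output)
```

View pics/c2.png

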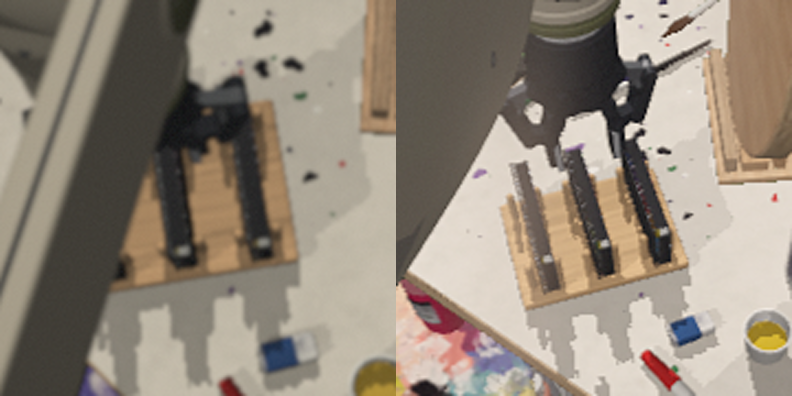

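The left tin looks fully seated: in the side view its top lines up with the other two. The fingers straddle the middle tin.

Emit:
{"op": "carry_out", "data": {
  "commands": [
    {"jaw":0.045,"translation":[0,0,0.02],"spin":0},
    {"jaw":0.045,"translation":[0,0,0.025],"spin":0},
    {"jaw":0.045,"translation":[0,0,0.025],"spin":0},
    {"jaw":0.045,"translation":[0,0,0.015],"spin":0},
    {"jaw":0.045,"translation":[0,0,0.01],"spin":0},
    {"jaw":0.045,"translation":[0,0,0],"spin":0},
    {"jaw":0.045,"translation":[0,0,0],"spin":0},
    {"jaw":0.005,"translation":[0,0,0],"spin":0}
  ]
}}

```text
time: 25.27
tool_pos: [532.0, -81.1, 40.6]
tcp_rot: [-180.0, 0.1, -172.5]
ft_force: [-0.7, -0.4, 0.1]
finger_gap: 34.0
grip_force: 0.0
```

Emit:
{"op": "carry_out", "data": {
  "commands": [
    {"jaw":0.005,"translation":[0,0,0],"spin":0},
    {"jaw":0.005,"translation":[0,0,0],"spin":0},
    {"jaw":0.005,"translation":[0,0,0],"spin":0},
    {"jaw":0.005,"translation":[0,0,0],"spin":0},
    {"jaw":0.005,"translation":[0,0,0],"spin":0},
    {"jaw":0.005,"translation":[0,0,0],"spin":0},
    {"jaw":0.005,"translation":[0,0,0],"spin":0},
    {"jaw":0.005,"translation":[0,0,0],"spin":0}
  ]
}}

```text
time: 25.93
tool_pos: [532.2, -80.9, 40.8]
tcp_rot: [-180.0, 0.1, -172.5]
ft_force: [-0.9, 4.5, 6.5]
finger_gap: 15.1
grip_force: 33.6
```

Emit:
{"op": "carry_out", "data": {
  "commands": [
    {"jaw":0.005,"translation":[0,0,-0.01],"spin":0},
    {"jaw":0.005,"translation":[0,0,-0.015],"spin":0},
    {"jaw":0.005,"translation":[0,0,-0.025],"spin":0},
    {"jaw":0.005,"translation":[0,0,-0.03],"spin":0},
    {"jaw":0.005,"translation":[0,0,-0.03],"spin":0},
    {"jaw":0.005,"translation":[0,0,-0.02],"spin":0},
    {"jaw":0.005,"translation":[0,0,0],"spin":0},
    {"jaw":0.005,"translation":[0,0,0],"spin":0}
  ]
}}

```text
time: 26.6
tool_pos: [531.7, -81.6, 170.7]
tcp_rot: [-179.9, 0.1, -172.6]
ft_force: [0.8, 0.9, -3.7]
finger_gap: 15.8
grip_force: 32.2
```

```bash
python3 -c "
from h import *
feel(8)"
```

```text
My [0.05, -0.01, 0.06, 0.02, -0.01, 0.0, 0.0, 0.02] mean 0.017 se 0.009
F,T [ 0.147  0.281 -3.53  -0.017  0.015 -0.005] sd [0.442 0.308 0.446 0.022 0.023 0.024] pos [530.1 -80.9 167.8] sd [0.69 0.24 1.2 ]
eff [-8.0000e-03 -5.1711e+01 -5.1711e+01 -3.0000e-03  4.0000e-03  1.0000e-03] [0.009 0.913 1.033 0.004 0.072 0.   ] t 26.6 gap 15.326518743659754 32.18284606933594
```

Emit:
{"op": "carry_out", "data": {
  "commands": [
    {"jaw":0.005,"translation":[0.015,0,0],"spin":0},
    {"jaw":0.005,"translation":[0.025,0,0],"spin":0},
    {"jaw":0.005,"translation":[0.041,0,0],"spin":0},
    {"jaw":0.005,"translation":[0.041,0,0],"spin":0},
    {"jaw":0.005,"translation":[0,0,0],"spin":0},
    {"jaw":0.005,"translation":[0,0,0],"spin":0},
    {"jaw":0.005,"translation":[0,0,0],"spin":0},
    {"jaw":0.005,"translation":[0,0,0],"spin":0}
  ]
}}

```text
time: 27.67
tool_pos: [411.2, -97.1, 169.9]
tcp_rot: [-180.0, 0.1, -172.5]
ft_force: [-0.2, -0.4, -3.4]
finger_gap: 15.3
grip_force: 32.2
```

```bash
python3 -c "
from h import *
feel(10)"
```

```text
My [-0.08, -0.05, -0.01, -0.02, -0.06, -0.02, -0.08, -0.04, -0.05, -0.04] mean -0.046 se 0.007
F,T [-8.10e-02 -3.47e-01 -3.44e+00  6.00e-03 -4.50e-02 -2.00e-03] sd [0.617 0.377 0.423 0.029 0.023 0.019] pos [410.1 -96.9 169.2] sd [0.4  0.09 0.28]
eff [-5.1000e-02 -3.3484e+01 -5.0969e+01 -2.1000e-02  4.2000e-02  2.0000e-03] [0.073 0.266 0.324 0.011 0.031 0.002] t 27.67 gap 15.214568334235315 32.20494568347931
```

Emit:
{"op": "carry_out", "data": {
  "commands": [
    {"jaw":0.005,"translation":[-0.015,0,0],"spin":0},
    {"jaw":0.005,"translation":[-0.025,0,0],"spin":0},
    {"jaw":0.005,"translation":[-0.041,0,0],"spin":0},
    {"jaw":0.005,"translation":[-0.041,0,0],"spin":0},
    {"jaw":0.005,"translation":[0,0,0],"spin":0},
    {"jaw":0.005,"translation":[0,0,0],"spin":0},
    {"jaw":0.005,"translation":[0,0,0],"spin":0},
    {"jaw":0.005,"translation":[0,0,0],"spin":0}
  ]
}}

```text
time: 28.83
tool_pos: [530.3, -81.2, 169.6]
tcp_rot: [-180.0, 0.0, -172.6]
ft_force: [-0.2, 0.4, -2.2]
finger_gap: 15.6
grip_force: 32.2
```

```bash
python3 -c "
from h import *
feel(10)"
```

```text
My [0.05, 0.09, 0.1, 0.05, 0.03, 0.07, 0.05, -0.01, 0.04, 0.04] mean 0.05 se 0.009
F,T [ 0.086  0.219 -2.911 -0.018  0.048  0.003] sd [0.423 0.422 0.53  0.024 0.03  0.02 ] pos [530.9 -81.2 169.6] sd [0.22 0.08 0.26]
eff [ 5.7000e-02 -5.0018e+01 -5.0583e+01  2.7000e-02 -7.1000e-02 -2.0000e-03] [0.086 0.58  0.051 0.01  0.017 0.001] t 28.83 gap 15.349497762287434 32.23296046257019
```

The middle tin shifts −0.046 → +0.050 N m, a difference of 0.096. That matches the loose weight. I'll put it back and test the right one for comparison.

Emit:
{"op": "carry_out", "data": {
  "commands": [
    {"jaw":0.005,"translation":[0,0,0.025],"spin":0},
    {"jaw":0.005,"translation":[0,0,0.025],"spin":0},
    {"jaw":0.005,"translation":[0,0,0.025],"spin":0},
    {"jaw":0.005,"translation":[0,0,0.02],"spin":0},
    {"jaw":0.005,"translation":[0,0,0.015],"spin":0},
    {"jaw":0.005,"translation":[0,0,0.01],"spin":0},
    {"jaw":0.005,"translation":[0,0,0.006],"spin":0},
    {"jaw":0.005,"translation":[0,0,0.003],"spin":0}
  ]
}}

```text
time: 30.0
tool_pos: [530.5, -80.9, 40.7]
tcp_rot: [180.0, -0.1, -172.5]
ft_force: [-16.9, 4.4, 26.1]
finger_gap: 15.6
grip_force: 36.4
```

Emit:
{"op": "carry_out", "data": {
  "commands": [
    {"jaw":0.005,"translation":[0,0,0],"spin":0},
    {"jaw":0.005,"translation":[0,0,0],"spin":0},
    {"jaw":0.005,"translation":[0,0,0],"spin":0},
    {"jaw":0.04,"translation":[0,0,0],"spin":0},
    {"jaw":0.04,"translation":[0,0,0],"spin":0},
    {"jaw":0.04,"translation":[0,0,0],"spin":0},
    {"jaw":0.04,"translation":[0,0,0],"spin":0},
    {"jaw":0.04,"translation":[0,0,0],"spin":0}
  ]
}}

```text
time: 30.67
tool_pos: [531.4, -81.4, 40.8]
tcp_rot: [-180.0, 0.1, -172.5]
ft_force: [0.9, 0.8, 0.5]
finger_gap: 39.9
grip_force: 0.0
```

Emit:
{"op": "carry_out", "data": {
  "commands": [
    {"jaw":0.04,"translation":[0,0,-0.02],"spin":0},
    {"jaw":0.04,"translation":[0,0,-0.025],"spin":0},
    {"jaw":0.04,"translation":[0,0,-0.025],"spin":0},
    {"jaw":0.045,"translation":[0,0,-0.025],"spin":0},
    {"jaw":0.045,"translation":[0,0,0],"spin":0},
    {"jaw":0.045,"translation":[0,-0.019,0],"spin":0},
    {"jaw":0.045,"translation":[0,-0.02,0],"spin":0},
    {"jaw":0.045,"translation":[0,-0.019,0],"spin":0}
  ]
}}

```text
time: 31.33
tool_pos: [538.7, -139.3, 135.4]
tcp_rot: [-180.0, 0.0, -172.5]
ft_force: [0.4, 0.0, -0.8]
finger_gap: 44.8
grip_force: 0.0
```

Run:
```python
from h import *
import cv2
q=r.snapshot("side")
cv2.imwrite("pics/c3.png",cv2.resize(q["pixels"][130:260,180:320],None,fx=4,fy=4,interpolation=cv2.INTER_CUBIC))
```

```text
(no output)
```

View pics/c3.png

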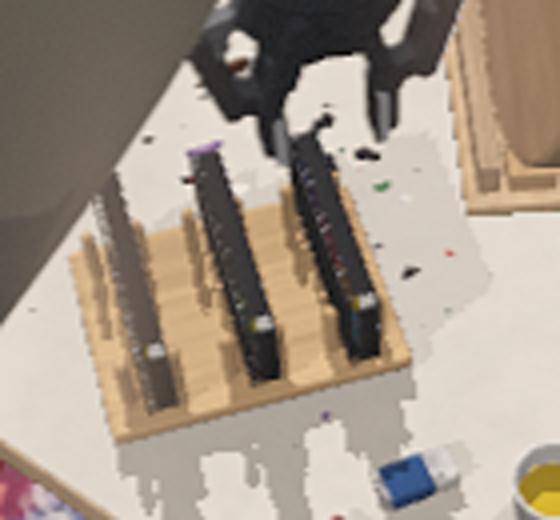

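The left and middle tins are seated and upright, and the fingers are over the right tin. I'll grip it, lift and shake.

Emit:
{"op": "carry_out", "data": {
  "commands": [
    {"jaw":0.045,"translation":[0,0,0.02],"spin":0},
    {"jaw":0.045,"translation":[0,0,0.025],"spin":0},
    {"jaw":0.045,"translation":[0,0,0.025],"spin":0},
    {"jaw":0.045,"translation":[0,0,0.015],"spin":0},
    {"jaw":0.045,"translation":[0,0,0.01],"spin":0},
    {"jaw":0.045,"translation":[0,0,0],"spin":0},
    {"jaw":0.045,"translation":[0,0,0],"spin":0},
    {"jaw":0.005,"translation":[0,0,0],"spin":0}
  ]
}}

```text
time: 32.05
tool_pos: [539.5, -139.0, 41.7]
tcp_rot: [-179.9, 0.1, -172.5]
ft_force: [0.3, -0.4, 0.2]
finger_gap: 34.1
grip_force: 0.0
```

Emit:
{"op": "carry_out", "data": {
  "commands": [
    {"jaw":0.005,"translation":[0,0,0],"spin":0},
    {"jaw":0.005,"translation":[0,0,0],"spin":0},
    {"jaw":0.005,"translation":[0,0,0],"spin":0},
    {"jaw":0.005,"translation":[0,0,0],"spin":0},
    {"jaw":0.005,"translation":[0,0,0],"spin":0},
    {"jaw":0.005,"translation":[0,0,0],"spin":0},
    {"jaw":0.005,"translation":[0,0,0],"spin":0},
    {"jaw":0.005,"translation":[0,0,0],"spin":0}
  ]
}}

```text
time: 32.72
tool_pos: [539.6, -138.4, 41.8]
tcp_rot: [-180.0, 0.1, -172.5]
ft_force: [-0.4, 5.2, 6.6]
finger_gap: 15.2
grip_force: 33.9
```

Emit:
{"op": "carry_out", "data": {
  "commands": [
    {"jaw":0.005,"translation":[0,0,-0.01],"spin":0},
    {"jaw":0.005,"translation":[0,0,-0.015],"spin":0},
    {"jaw":0.005,"translation":[0,0,-0.025],"spin":0},
    {"jaw":0.005,"translation":[0,0,-0.03],"spin":0},
    {"jaw":0.005,"translation":[0,0,-0.03],"spin":0},
    {"jaw":0.005,"translation":[0,0,-0.02],"spin":0},
    {"jaw":0.005,"translation":[0,0,0],"spin":0},
    {"jaw":0.005,"translation":[0,0,0],"spin":0}
  ]
}}

```text
time: 33.38
tool_pos: [539.3, -139.2, 171.8]
tcp_rot: [-179.9, 0.1, -172.6]
ft_force: [0.7, -0.1, -3.9]
finger_gap: 15.1
grip_force: 32.5
```

```bash
python3 -c "
from h import *
feel(8)"
```

```text
My [-0.02, 0.07, -0.01, -0.04, 0.03, 0.01, 0.02, 0.02] mean 0.01 se 0.011
F,T [-0.228  0.244 -3.653 -0.011  0.009  0.007] sd [0.649 0.492 0.523 0.027 0.031 0.026] pos [ 537.6 -138.4  168.7] sd [0.69 0.32 1.23]
eff [-7.0000e-03 -5.4419e+01 -5.1675e+01 -6.0000e-03  1.3000e-02  1.0000e-03] [0.01  0.947 1.043 0.003 0.071 0.   ] t 33.38 gap 15.09386117016707 32.524999380111694
```

Emit:
{"op": "carry_out", "data": {
  "commands": [
    {"jaw":0.005,"translation":[0.015,0,0],"spin":0},
    {"jaw":0.005,"translation":[0.025,0,0],"spin":0},
    {"jaw":0.005,"translation":[0.041,0,0],"spin":0},
    {"jaw":0.005,"translation":[0.041,0,0],"spin":0},
    {"jaw":0.005,"translation":[0,0,0],"spin":0},
    {"jaw":0.005,"translation":[0,0,0],"spin":0},
    {"jaw":0.005,"translation":[0,0,0],"spin":0},
    {"jaw":0.005,"translation":[0,0,0],"spin":0}
  ]
}}

```text
time: 34.45
tool_pos: [418.6, -154.7, 170.9]
tcp_rot: [-180.0, 0.1, -172.5]
ft_force: [-0.2, -0.5, -2.5]
finger_gap: 15.4
grip_force: 32.6
```

```bash
python3 -c "
from h import *
feel(10)"
```

```text
My [-0.01, -0.02, -0.04, 0.01, -0.03, 0.01, 0.02, -0.04, -0.03, 0.03] mean -0.011 se 0.008
F,T [ 0.087 -0.229 -2.965  0.006 -0.011  0.003] sd [0.664 0.398 0.517 0.027 0.025 0.034] pos [ 417.6 -154.4  170.1] sd [0.37 0.11 0.27]
eff [-7.1000e-02 -3.7001e+01 -5.0760e+01 -7.0000e-03  7.0000e-03  2.0000e-03] [0.102 0.216 0.305 0.01  0.023 0.002] t 34.45 gap 15.415732032946488 32.582682967185974
```

Emit:
{"op": "carry_out", "data": {
  "commands": [
    {"jaw":0.005,"translation":[-0.015,0,0],"spin":0},
    {"jaw":0.005,"translation":[-0.025,0,0],"spin":0},
    {"jaw":0.005,"translation":[-0.041,0,0],"spin":0},
    {"jaw":0.005,"translation":[-0.041,0,0],"spin":0},
    {"jaw":0.005,"translation":[0,0,0],"spin":0},
    {"jaw":0.005,"translation":[0,0,0],"spin":0},
    {"jaw":0.005,"translation":[0,0,0],"spin":0},
    {"jaw":0.005,"translation":[0,0,0],"spin":0}
  ]
}}

```text
time: 35.62
tool_pos: [537.8, -138.8, 170.6]
tcp_rot: [-180.0, -0.0, -172.6]
ft_force: [-0.2, 0.4, -2.2]
finger_gap: 15.5
grip_force: 32.6
```

```bash
python3 -c "
from h import *
feel(10)"
```

```text
My [0.05, 0.02, 0.01, -0.0, 0.02, -0.05, 0.07, -0.01, -0.02, 0.05] mean 0.014 se 0.011
F,T [-0.289  0.207 -3.123  0.011  0.016  0.011] sd [0.4   0.429 0.45  0.022 0.037 0.016] pos [ 538.4 -138.7  170.6] sd [0.2  0.09 0.25]
eff [ 8.0000e-02 -5.2662e+01 -5.0480e+01  8.0000e-03 -1.6000e-02 -2.0000e-03] [0.122 0.544 0.053 0.011 0.01  0.001] t 35.62 gap 15.597949916698441 32.59971857070923
```

The right tin differs by only 0.025 N m, so it's quiet like the left one. The j5 torque swings agree: 0.022, 0.113 and 0.023 for left, middle and right. The middle tin rattles, so I'll put the right one back and fetch it.

Emit:
{"op": "carry_out", "data": {
  "commands": [
    {"jaw":0.005,"translation":[0,0,0.025],"spin":0},
    {"jaw":0.005,"translation":[0,0,0.025],"spin":0},
    {"jaw":0.005,"translation":[0,0,0.025],"spin":0},
    {"jaw":0.005,"translation":[0,0,0.02],"spin":0},
    {"jaw":0.005,"translation":[0,0,0.015],"spin":0},
    {"jaw":0.005,"translation":[0,0,0.01],"spin":0},
    {"jaw":0.005,"translation":[0,0,0.006],"spin":0},
    {"jaw":0.005,"translation":[0,0,0.003],"spin":0}
  ]
}}

```text
time: 36.78
tool_pos: [538.1, -138.4, 41.7]
tcp_rot: [180.0, -0.1, -172.5]
ft_force: [-17.1, 5.1, 26.6]
finger_gap: 15.4
grip_force: 36.6
```

Emit:
{"op": "carry_out", "data": {
  "commands": [
    {"jaw":0.005,"translation":[0,0,0],"spin":0},
    {"jaw":0.005,"translation":[0,0,0],"spin":0},
    {"jaw":0.005,"translation":[0,0,0],"spin":0},
    {"jaw":0.04,"translation":[0,0,0],"spin":0},
    {"jaw":0.04,"translation":[0,0,0],"spin":0},
    {"jaw":0.04,"translation":[0,0,0],"spin":0},
    {"jaw":0.04,"translation":[0,0,0],"spin":0},
    {"jaw":0.04,"translation":[0,0,0],"spin":0}
  ]
}}

```text
time: 37.45
tool_pos: [538.9, -138.9, 41.7]
tcp_rot: [-180.0, 0.0, -172.6]
ft_force: [0.0, -0.4, -0.7]
finger_gap: 40.0
grip_force: 0.0
```

Emit:
{"op": "carry_out", "data": {
  "commands": [
    {"jaw":0.04,"translation":[0,0,-0.02],"spin":0},
    {"jaw":0.04,"translation":[0,0,-0.025],"spin":0},
    {"jaw":0.04,"translation":[0,0,-0.025],"spin":0},
    {"jaw":0.045,"translation":[0,0,-0.025],"spin":0},
    {"jaw":0.045,"translation":[0,0,0],"spin":0},
    {"jaw":0.045,"translation":[0,0.019,0],"spin":0},
    {"jaw":0.045,"translation":[0,0.02,0],"spin":0},
    {"jaw":0.045,"translation":[0,0.019,0],"spin":0}
  ]
}}

```text
time: 38.12
tool_pos: [530.9, -80.8, 136.3]
tcp_rot: [-180.0, 0.0, -172.6]
ft_force: [0.5, -0.4, -0.2]
finger_gap: 44.8
grip_force: 0.0
```

Emit:
{"op": "carry_out", "data": {
  "commands": [
    {"jaw":0.045,"translation":[0,0,0],"spin":0},
    {"jaw":0.045,"translation":[0,0,0.02],"spin":0},
    {"jaw":0.045,"translation":[0,0,0.025],"spin":0},
    {"jaw":0.045,"translation":[0,0,0.025],"spin":0},
    {"jaw":0.045,"translation":[0,0,0.016],"spin":0},
    {"jaw":0.045,"translation":[0,0,0.01],"spin":0},
    {"jaw":0.045,"translation":[0,0,0],"spin":0},
    {"jaw":0.045,"translation":[0,0,0],"spin":0}
  ]
}}

```text
time: 38.78
tool_pos: [530.9, -81.4, 40.3]
tcp_rot: [180.0, -0.0, -172.6]
ft_force: [-0.7, -0.2, 0.6]
finger_gap: 44.6
grip_force: 0.0
```

Emit:
{"op": "carry_out", "data": {
  "commands": [
    {"jaw":0.005,"translation":[0,0,0],"spin":0},
    {"jaw":0.005,"translation":[0,0,0],"spin":0},
    {"jaw":0.005,"translation":[0,0,0],"spin":0},
    {"jaw":0.005,"translation":[0,0,0],"spin":0},
    {"jaw":0.005,"translation":[0,0,0],"spin":0},
    {"jaw":0.005,"translation":[0,0,0],"spin":0},
    {"jaw":0.005,"translation":[0,0,0],"spin":0},
    {"jaw":0.005,"translation":[0,0,0],"spin":0}
  ]
}}

```text
time: 39.45
tool_pos: [532.2, -80.8, 42.0]
tcp_rot: [-180.0, 0.1, -172.5]
ft_force: [-1.7, 4.4, 6.6]
finger_gap: 15.4
grip_force: 30.9
```

Emit:
{"op": "carry_out", "data": {
  "commands": [
    {"jaw":0.005,"translation":[0,0,-0.01],"spin":0},
    {"jaw":0.005,"translation":[0,0,-0.015],"spin":0},
    {"jaw":0.005,"translation":[0,0,-0.025],"spin":0},
    {"jaw":0.005,"translation":[0,0,-0.03],"spin":0},
    {"jaw":0.005,"translation":[0,0,-0.03],"spin":0},
    {"jaw":0.005,"translation":[0,0,-0.03],"spin":0},
    {"jaw":0.005,"translation":[0,0,-0.02],"spin":0},
    {"jaw":0.005,"translation":[0,0,0],"spin":0}
  ]
}}

```text
time: 40.12
tool_pos: [533.7, -82.0, 206.8]
tcp_rot: [-179.8, 0.5, -172.5]
ft_force: [1.5, 0.5, -2.6]
finger_gap: 15.4
grip_force: 29.7
```

Emit:
{"op": "carry_out", "data": {
  "commands": [
    {"jaw":0.005,"translation":[-0.015,0.002,0],"spin":0},
    {"jaw":0.005,"translation":[-0.025,0.003,0],"spin":0},
    {"jaw":0.005,"translation":[-0.03,0.005,0],"spin":0},
    {"jaw":0.005,"translation":[-0.03,0.005,0],"spin":0},
    {"jaw":0.005,"translation":[-0.025,0.003,0],"spin":0},
    {"jaw":0.005,"translation":[-0.015,0.002,0],"spin":0},
    {"jaw":0.005,"translation":[0,0,0],"spin":0},
    {"jaw":0.005,"translation":[0,0,0],"spin":0}
  ]
}}

```text
time: 40.78
tool_pos: [666.6, -42.9, 197.9]
tcp_rot: [180.0, -0.2, -172.5]
ft_force: [-0.7, 0.2, -4.3]
finger_gap: 15.6
grip_force: 29.7
```

Emit:
{"op": "carry_out", "data": {
  "commands": [
    {"jaw":0.005,"translation":[0,0,0],"spin":0},
    {"jaw":0.005,"translation":[0,0,0],"spin":0},
    {"jaw":0.005,"translation":[0,0,0],"spin":0},
    {"jaw":0.005,"translation":[0,0,0],"spin":0},
    {"jaw":0.005,"translation":[0,0,0],"spin":0},
    {"jaw":0.005,"translation":[0,0,0],"spin":0},
    {"jaw":0.005,"translation":[0,0,0],"spin":0},
    {"jaw":0.005,"translation":[0,0,0],"spin":0}
  ]
}}

```text
time: 41.45
tool_pos: [667.2, -43.1, 200.4]
tcp_rot: [-180.0, 0.0, -172.5]
ft_force: [-0.9, -0.1, -2.4]
finger_gap: 15.1
grip_force: 29.7
```

Run:
```python
from h import *
import cv2
feel(10)
p=r.snapshot("top");q=r.snapshot("side")
cv2.imwrite("pics/c4.png",np.hstack([cv2.resize(s["pixels"][60:280,150:350],None,fx=1.95,fy=1.95,interpolation=cv2.INTER_CUBIC) for s in(p,q)]))
```

```text
Traceback (most recent call last):
  File "h.py", line 17, in feel
    s=r.sense();T.append(np.r_[s["time"],s["ft_force"],s["wrist_torque"],s["tool_pos"],s["joint_efforts"]]);r.snapshot("top")
                                                                                                            ~~~~~~~~~~^^^^^^^
ValueError: 200 camera calls are used up
```

I've used up all the camera calls, but the numbers are consistent. The right tin was released at the same height it was gripped (41.7 mm against 41.8), and the held tin is gripped at 29.7 N with its middle about 207 mm up.

```bash
python3 -c "
from h import *
s=r.sense();print(s['tool_pos'],s['grip_force'],s['finger_gap'],np.round(s['qd'],2));print(r.hand_in())"
```

```text
[667.20789035 -43.08111426 200.32009842] 29.730322659015656 15.594530241883513 [ 0.    0.12 -0.15 -0.05 -0.05 -0.04]
the job is handed in; nothing more can be done
None
```

The tin from the middle slot is the one that rattles: I'm holding it still and upright on the far side of the rack, its middle about 20 cm above the table, and the two quiet tins are back in their slots, though I had no camera calls left to check the right one by picture; the job is handed in.

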